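# Switch the cell sorter to the green bin and release the cells

## Robot

A 7-joint arm with a two-finger parallel gripper is mounted at the origin on the work surface. World frame = base frame: x ahead of the robot, y to its left, z up, the work surface at z = 0. Lengths are in m, angles in rad, forces in N, time in s.
With the tool pointing down it reaches from about 0.4 to 0.85 m from the base axis. Payload 4.5 kg.
Tool frame: the origin (TCP) lies on the centre line of the jaws, within the pads' length; the fingertips stand 11 mm ahead of it and the grasp point (between the pads) lies 8 mm behind it; z points along the fingers, y is the line along which they close (so a half turn about z gives the same grasp; the last joint's range is limited). The gripper opens to 88 mm and grips with 3 to 60 N. Pads are 18 mm wide; open, the fingers measure 123 mm over their backs; the gripper's body (75 mm by 187 mm) begins 45 mm behind the grasp point.
Start: joints at [1.232, 0.689, -0.195, 1.565, 0.157, 0.902, -0.215], TCP at [0.228, -0.582, 0.25] pointing down, gripper open.
Joint ranges: [-3.01, 3.01], [-0.46, 2.08], [-1.47, 1.51], [0.13, 2.56], [-1, 4.14], [0.04, 2.09], [-2.66, 2.66]. Speed limits (rad/s): [2.57, 2.57, 3.14, 3.14, 3.14, 3.14, 3.14].

## Interface

Orientations are given as a unit quaternion [x, y, z, w].
In Python, from plant import * gives the robot as it stands. The module is installed in compiled form; this text tells all that it offers.
- The arm moves only by the tool send_rows, never from a script. Its argument "motion" is a list of rows, each an object of numbers: "x", "y", "z": the shift along the tool's x, y, z in cm; "rx", "ry", "rz": the turn, a rotation vector about the tool's x, y, z in rad; "jaw": the finger opening in cm, from 0 to 8.81. In form: [{"x": .., "y": .., "z": .., "rx": .., "ry": .., "rz": .., "jaw": ..}, ...]. A call has exactly 5 rows; each row shifts and turns the commanded pose from where the row before left it, along the tool's axes as they then stand; what a row does not reach is not made up. A row lasts 1/10 s, in which the tool goes at most 50 mm and 8.59 degrees, less where a joint would pass 70% of its speed; a pose out of reach is approached as far as the arm can. A call is refused whole if a number of a shift passes 5 or a number of a turn 0.15, either way. A call with a gripper value outside its range is refused whole. The fingers move at their own pace and stop on an object; "grip_force" is the grip in N (left out, the last holds). Time passes only in rows, so rows that do not move let the fingers close, or fill a call up. It gives the time, the measured TCP pose, the force, the opening and the grip force at its end, in the units of the state.
- get_state(): the state, without advancing time (a new reading comes with each control period).
- snapshot(name): name is "side" or "top" or "wrist"; returns a dict with "img" (400x640x3 uint8, red, green, blue), "vertical_fov" (degrees; the focal length in pixels is half the picture's height over the tangent of half this angle, whatever the lens; pixels are square), "cx", "cy" (the principal point, pixels), "extrinsics" (4x4, takes a point from camera to world coordinates). Camera axes: x right, y up, looking along -z (the intrinsics and any distortion apply to the point x, -y, -z); pixel columns grow to the right and rows downward; lengths in m; the calibration is good to about 2 mm. A picture is of the moment at which its call begins. There is no depth.
- finish_job(): hands the job in; it is judged then, once.
The state is a dict: "clock": time; "q": joint angles; "qd": joint speeds; "joint_torque": joint torques, N m; "tool_pos": TCP position; "eef_rot": TCP orientation; "contact_force": force on the tool from outside, world axes, zero at the start; "moment": the same for the moment, N m; "opening": opening from 0.0 (shut) to 1.0 (fully open); "finger_force": force on a finger pad.
Only numpy, scipy, OpenCV 4.12 (cv2) and the standard library are available. Lean on these libraries where they do the work, as an engineer would, in place of code of your own. Each camera call takes 0.05 s, during which the arm holds its last target. There are 200 camera calls.

## Task

On the battery-cell sorter, press the raised right-hand yellow pad of the rocking gate down until the gate is tipped all the way over towards the green bin. Then push the orange tab of the release slide to the left, away from the green bin, so that all three cells drop from the magazine and roll down into the green bin. Use only light pushes with the fingertips, do not touch the cells, and leave the other things on the bench where they are.

Things in the scene. Friction and masses are not known exactly. Their poses are not given: they have to be found in the camera images.
- sorter: Fixture fixed to the bench, turned up to 0.3 rad: base 190 x 460 mm, green chute and bin at its right (-y) end, red at its left (+y) end, magazine (84 x 34 mm outside, top 194 mm over the bench) with three stacked cells over the middle. Origin on the bench under the gate's middle; x to the far side, y left, z up. Gate pivot along x, 85 mm up.
- gate (a joint): Tilt of the rocking gate, rad: 0 level, +0.3 stop with the right (green) end fully down, -0.3 stop with the left end down. Starts tipped left, stays where it is left; about 1 to 2 N down on a pad turns it. On the robot's side, 110 mm before the sorter's middle, it carries a black bar 20 x 196 mm with two round yellow pads 28 mm across.
- right_pad (a point): Centre of the top of the right-hand yellow pad, moving with the gate: 110 mm to the robot's side of the sorter's middle, 85 mm right of the pivot axis, 10 mm above it. Its height over the bench is about 120 mm with the gate fully left, 95 mm level, 69 mm fully right. Nothing lies over it.
- slide (a joint): Travel of the release slide, m: 0 closed under the magazine, +0.034 fully open. It moves only along the sorter's +y (left), with about 1.5 N of friction and no spring, and stays where it is left. The cells fall when it passes about 0.015; open it fully.
- tab (a point): Point in the middle of the slide's orange upright tab, moving with it. The tab is 30 mm (x) by 8 mm (y), 44 mm high, 79 mm to the robot's side of the sorter's middle; this point is 151 mm over the bench, the tab's top 167 mm, its foot 123 mm. Free space to its left and right above the pads; the magazine begins 37 mm behind it.
- green_bin (a point): Middle of the inside floor of the green bin, 179 mm to the right of the sorter's middle, 9 mm above the bench; inside 72 x 89 mm.
- red_bin (a point): The same for the red bin, 179 mm to the left; no cell may get there.
- cell0_center (a point): Middle of the lowest cell, a green cylinder with a white end, 21 mm across and 70 mm long, 68 g, lying along the sorter's x; at the start in the magazine.
- cell1_center (a point): Middle of the middle cell, a green cylinder with a white end, 21 mm across and 70 mm long, 68 g, lying along the sorter's x; at the start in the magazine.
- cell2_center (a point): Middle of the top cell, a green cylinder with a white end, 21 mm across and 70 mm long, 68 g, lying along the sorter's x; at the start in the magazine.
- heatsink: Bystander, leave alone: aluminium fin block 50 x 50 x 30 mm, in front of the sorter. Origin at its underside's centre.
- tape_roll: Bystander, leave alone: red ring 68 mm across, 24 mm high, in front of the sorter. Origin at its underside's centre.
- screwdriver: Bystander, leave alone: orange-handled screwdriver 170 mm long, lying behind the sorter. Origin at its underside's centre.
- power_brick: Bystander, leave alone: black power brick 75 x 150 x 36 mm, on the left. Origin at its underside's centre.
- gel_bottle: Bystander, leave alone: clear bottle 60 mm across, 150 mm high, on the right. Origin at its underside's centre.
- note_pad: Bystander, leave alone: yellow note pad 76 x 76 x 18 mm, on the right. Origin at its underside's centre.
- parts_cup: Bystander, leave alone: white cup 68 mm across, 50 mm high, on the left. Origin at its underside's centre.
There are look-alikes about, which are no part of the job. What is shaped like the part that bears cell2_center but blue or pink is not meant.

How it is judged:
On the way, in this order (a step that is already met when the one before it is completed fails the run):
1. the gate is tipped over to the green side while the slide is still closed and the cells wait in the magazine (value of joint gate above 0.24 rad and value of joint slide below 0.01 m and z of each of cell0_center, cell1_center, cell2_center in the frame of sorter above 0.12 m), for 0.1 s.
2. the release slide is pushed open (value of joint slide above 0.013 m), for 0.1 s.
At the end, for the whole second after the job is handed in: The gate is tipped at least 0.24 rad to the green side, and all three cells lie at rest inside the green bin (value of joint gate above 0.24 rad and y of cell0_center in the frame of sorter between -0.223 and -0.134 m and z of each of cell0_center, cell1_center, cell2_center in the frame of sorter below 0.045 m and x of cell0_center in the frame of sorter between -0.036 and 0.036 m and linear speed of each of cell0, cell1, cell2 below 0.02 m/s and y of cell1_center in the frame of sorter between -0.223 and -0.134 m and x of cell1_center in the frame of sorter between -0.036 and 0.036 m and y of cell2_center in the frame of sorter between -0.223 and -0.134 m and x of cell2_center in the frame of sorter between -0.036 and 0.036 m); the robot touches nothing.
It fails at once if a cell is lifted (20 mm or more above where it started) (z of cell0_center in the frame of sorter above 0.1555 m or z of cell1_center in the frame of sorter above 0.1765 m or z of cell2_center in the frame of sorter above 0.1975 m).
It fails at once if the robot touches a cell (contact force between any of the fingers, the arm and cell0 above 0.3 N or contact force between any of the fingers, the arm and cell1 above 0.3 N or contact force between any of the fingers, the arm and cell2 above 0.3 N).
It fails at once if a cell goes down the red side or falls off the sorter (y of any of cell0_center, cell1_center, cell2_center in the frame of sorter above 0.07 m or x of any of cell0_center, cell1_center, cell2_center in the frame of sorter above 0.06 m or x of any of cell0_center, cell1_center, cell2_center in the frame of sorter below -0.06 m).
It fails at once if gate or slide is pushed hard (over 40 N) (contact force between the fingers and gate above 40 N or contact force between the fingers and slide above 40 N).
It fails at once if a bystander is shifted by more than 15 mm (distance of any of heatsink, tape_roll, screwdriver, power_brick, gel_bottle, note_pad, parts_cup from where it was at the start of the episode above 0.015 m).
It also fails if it takes over 38 s, if anything falls off the work surface, if the arm or the gripper's body presses on something with over 40 N, if the wrist force passes 120 N, or if a joint passes its speed limit or range.

## Working session

There is one attempt and no reset: what is moved stays moved. The work goes in short steps, Python scripts to look and compute and a tool call to move; the robot and the scene stay as the last step left them, time stands still between calls to the robot, and variables do not carry over. Pictures are saved under pics/ and viewed, at most 10 in all, crops included, and the job is handed in when it is done.

Besides the shell and the picture viewer there is one more tool, called after ">>>" by a JSON object that holds its "method" and its "body", one argument or row to a line. send_rows: Moves the arm, as the interface text tells. Its arguments: {"type":"object","properties":{"motion":{"type":"array"},"grip_force":{"type":"number"}},"required":["motion"]}

```bash
mkdir -p pics; cat > h.py <<'E'
from plant import *
import numpy as np, cv2
def cam(n):
    s=snapshot(n); return s
def ray(s,u,v):
    h=s["img"].shape[0]; f=h/2/np.tan(np.radians(s["vertical_fov"])/2)
    d=np.array([(u-s["cx"])/f,-(v-s["cy"])/f,-1]); E=np.array(s["extrinsics"])
    return E[:3,3],E[:3,:3]@d
def onz(s,u,v,z):
    o,d=ray(s,u,v); return o+d*(z-o[2])/d[2]
def proj(s,p):
    h=s["img"].shape[0]; f=h/2/np.tan(np.radians(s["vertical_fov"])/2)
    E=np.array(s["extrinsics"]); c=E[:3,:3].T@(np.array(p)-E[:3,3])
    return s["cx"]+f*c[0]/-c[2], s["cy"]+f*c[1]/c[2]
E
python3 - <<'E'
from h import *
import pickle
S={}
for n in("top","side"):
    s=cam(n); S[n]=s; cv2.imwrite(f"pics/{n}0.png",s["img"][:,:,::-1])
    print(n,s["vertical_fov"],s["cx"],s["cy"],np.round(s["extrinsics"],3).tolist(),[k for k in s])
pickle.dump(S,open("s0.pkl","wb"))
st=get_state();print(st["clock"],st["tool_pos"],st["eef_rot"],st["contact_force"])
E
```

```text
top 47.663200430235875 320.24952428558225 196.32919085318258 [[-0.027, 0.994, -0.107, 0.439], [-1.0, -0.028, -0.009, 0.012], [-0.012, 0.107, 0.994, 1.3], [0.0, 0.0, 0.0, 1.0]] ['img', 'vertical_fov', 'cx', 'cy', 'extrinsics']
side 53.89111207036373 325.70198431843903 193.9240297743977 [[-0.99, 0.116, -0.082, 0.454], [-0.142, -0.77, 0.622, 0.838], [0.009, 0.627, 0.779, 1.175], [0.0, 0.0, 0.0, 1.0]] ['img', 'vertical_fov', 'cx', 'cy', 'extrinsics']
0.1 [ 0.22740977 -0.58155479  0.24897644] [ 9.82667814e-01  1.85373232e-01 -1.97855149e-04 -8.32213237e-04] [ 0.29092263  0.02496489 -0.48500737]
```

View pics/top0.png

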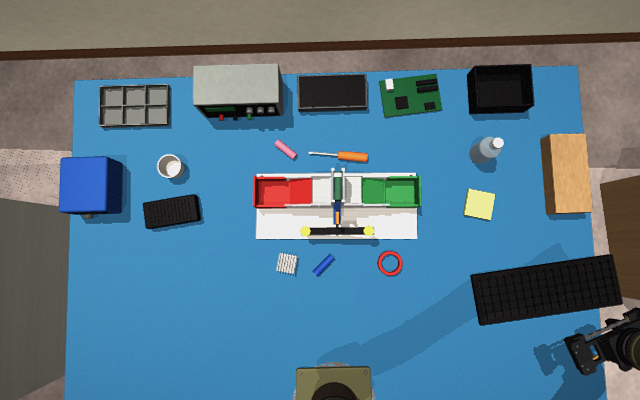

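View pics/side0.png

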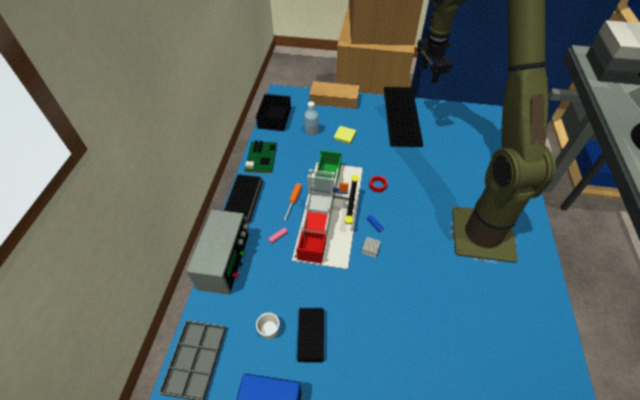

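Top view: white sorter base about (256–418, 175–240), yellow pads at about (306,231) left and (369,231) right, orange tab about (338,217), green bin at right (404,192). The pink (285,149) and blue (324,265) cylinders are look-alikes lying on the bench. The cells meant are the green ones in the magazine (338,187). I'll measure with masks and confirm in an enlarged crop.

```bash
python3 - <<'E'
from h import *
import pickle
S=pickle.load(open("s0.pkl","rb"))
def blobs(n,lo,hi,box,zmin=4):
    im=S[n]["img"];hsv=cv2.cvtColor(im,cv2.COLOR_RGB2HSV);m=cv2.inRange(hsv,lo,hi)
    M=np.zeros_like(m);x0,y0,x1,y1=box;M[y0:y1,x0:x1]=m[y0:y1,x0:x1]
    k,l,st,c=cv2.connectedComponentsWithStats(M)
    return [(st[i,4],st[i,:4].tolist(),c[i].round(1)) for i in range(1,k) if st[i,4]>=zmin]
T=S["top"];D=S["side"]
print("yel top",blobs("top",(22,120,120),(36,255,255),(250,170,425,245)))
print("yel side",blobs("side",(22,120,120),(36,255,255),(290,150,370,270)))
print("or top",blobs("top",(5,120,90),(20,255,255),(310,195,360,228)))
print("or side",blobs("side",(5,120,90),(20,255,255),(320,170,365,210)))
m=blobs("top",(0,0,190),(179,60,255),(250,170,425,245),200);print("white",m)
im=T["img"];hsv=cv2.cvtColor(im,cv2.COLOR_RGB2HSV)
w=cv2.inRange(hsv,(0,0,170),(179,60,255));w[:205]=0;w[245:]=0;w[:,:250]=0;w[:,425:]=0
print("base rect",cv2.minAreaRect(cv2.findNonZero(w)))
for u,v,z in[(306,231,.069),(369,231,.12),(338,217,.167)]: print(onz(T,u,v,z).round(4))
a=cv2.resize(im[165:280,245:425][:, :],None,fx=4.4,fy=4.4,interpolation=cv2.INTER_CUBIC);print(a.shape)
cv2.imwrite("pics/top_crop.png",a[:,:,::-1])
b=cv2.resize(D["img"][140:275,285:395],None,fx=4.4,fy=4.4,interpolation=cv2.INTER_CUBIC)
cv2.imwrite("pics/side_crop.png",b[:,:,::-1])
E
```

```text
yel top [(np.int32(74), [301, 227, 10, 9], array([305.2, 230.9])), (np.int32(79), [363, 226, 11, 10], array([368.2, 230.3]))]
yel side [(np.int32(37), [352, 175, 7, 7], array([354.6, 177.8])), (np.int32(52), [345, 215, 8, 8], array([348.3, 218.8]))]
or top [(np.int32(35), [336, 212, 3, 12], array([337. , 217.3]))]
or side [(np.int32(73), [339, 182, 9, 10], array([343.3, 186.6]))]
white [(np.int32(571), [285, 170, 50, 36], array([321. , 192.2])), (np.int32(298), [342, 170, 74, 32], array([371.7, 176.7])), (np.int32(246), [257, 173, 74, 5], array([294. , 174.8])), (np.int32(362), [344, 177, 46, 29], array([358. , 192.8])), (np.int32(3978), [256, 208, 161, 31], array([336. , 222.5]))]
base rect ((336.5, 221.5), (33.0, 161.0), 90.0)
[0.4782 0.0638 0.069 ]
[ 0.472 -0.102  0.12 ]
[ 0.5078 -0.0213  0.167 ]
(506, 792, 3)
```

View pics/top_crop.png

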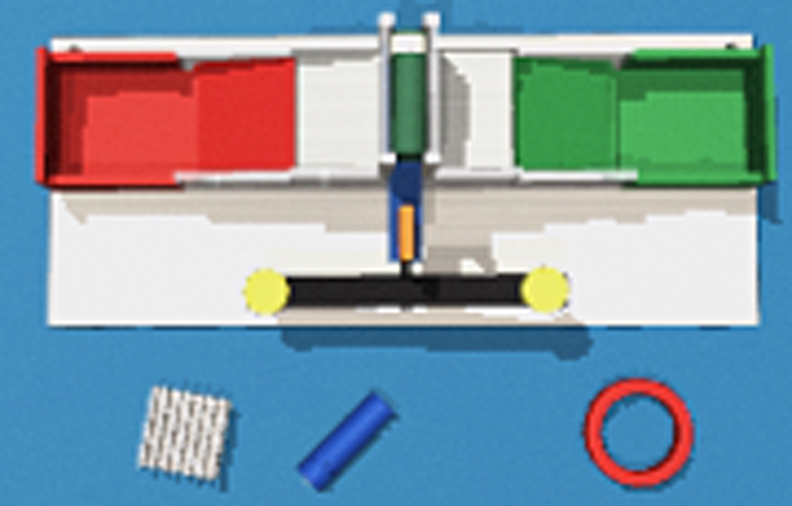

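View pics/side_crop.png

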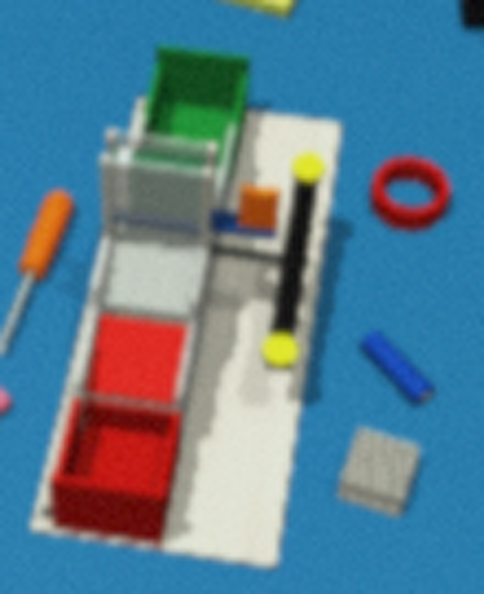

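The crops confirm it. Top crop: raised right pad at full-image (368.2,230.3), orange tab on the blue slide at (337,217), and green cells in the white magazine. The blue and pink cylinders on the bench are not meant. Next I start the transit with the jaws closing, turning so the jaw line lies along the sorter's x. That keeps the gripper body clear of the tab and magazine.

>>> {"method": "send_rows", "body": {
  "motion": [
    {"x": 3.4, "y": -3.0, "z": 0, "rx": 0, "ry": 0, "rz": -0.15, "jaw": 0},
    {"x": 3.8, "y": -2.4, "z": 0, "rx": 0, "ry": 0, "rz": -0.15, "jaw": 0},
    {"x": 4.1, "y": -1.9, "z": 0, "rx": 0, "ry": 0, "rz": -0.15, "jaw": 0},
    {"x": 4.3, "y": -1.2, "z": 0, "rx": 0, "ry": 0, "rz": -0.15, "jaw": 0},
    {"x": 4.5, "y": -0.6, "z": 0, "rx": 0, "ry": 0, "rz": -0.15, "jaw": 0}
  ],
  "grip_force": 10
}}

```text
clock: 0.6
tool_pos: [0.3307, -0.3797, 0.2496]
eef_rot: [0.845, 0.535, -0.0, -0.0]
contact_force: [1.0, -0.2, -1.0]
opening: 0.572
finger_force: 0.0
```

```bash
cat >> h.py <<'E'
from scipy.spatial.transform import Rotation as R
def goto(p,yaw=None):
    s=get_state();Rm=R.from_quat(s["eef_rot"]).as_matrix()
    d=Rm.T@(np.array(p)-s["tool_pos"])*100
    print("t",s["clock"],"tcp",np.round(s["tool_pos"],4),"F",np.round(s["contact_force"],1),"open",s["opening"])
    print("yaw x",np.degrees(np.arctan2(Rm[1,0],Rm[0,0])).round(2),"z",Rm[:,2].round(3),"need cm tool",d.round(2))
E
python3 - <<'E'
from h import *
import pickle
S=pickle.load(open("s0.pkl","rb"));T=S["top"];D=S["side"]
def two(a,b):
    (o1,d1),(o2,d2)=ray(T,*a),ray(D,*b);A=np.c_[d1,-d2];t=np.linalg.lstsq(A,o2-o1,rcond=None)[0]
    p,q=o1+d1*t[0],o2+d2*t[1];return ((p+q)/2).round(4),np.linalg.norm(p-q).round(4)
L=onz(T,305.2,230.9,.069);P=onz(T,368.2,230.3,.12)
print("L",L,two((305.2,230.9),(348.3,218.8)));print("R",P,two((368.2,230.3),(354.6,177.8)))
print("tab",onz(T,337,217.3,.167),two((337,217.3),(343.3,186.6)))
d=L-P;print("yaw",np.degrees(np.arctan2(-d[0],d[1])),np.linalg.norm(d[:2]))
for c in[(256.2,239),(417,239)]:print("base",onz(T,*c,0.0))
goto([P[0],P[1],.18])
E
```

```text
L [0.47849825 0.06599827 0.069     ] (array([0.4776, 0.0652, 0.0866]), np.float64(0.0006))
R [ 0.47389744 -0.09996922  0.12      ] (array([ 0.4739, -0.1009,  0.1098]), np.float64(0.0007))
tab [ 0.5071321  -0.01877628  0.167     ] (array([ 0.5075, -0.0192,  0.1512]), np.float64(0.0012))
yaw -1.5878974619447233 0.16603124938332006
base [0.46144348 0.2099685  0.        ]
base [ 0.44883261 -0.24933566  0.        ]
t 0.6 tcp [ 0.3307 -0.3797  0.2496] F [ 1.  -0.2 -1. ] open 0.5719534813218057
yaw x 64.67 z [-0.  0. -1.] need cm tool [31.4   0.98  6.96]
```

>>> {"method": "send_rows", "body": {
  "motion": [
    {"x": 4.8, "y": 0.2, "z": 0.5, "rx": 0, "ry": 0, "rz": -0.15, "jaw": 0},
    {"x": 4.7, "y": 0.9, "z": 0.5, "rx": 0, "ry": 0, "rz": -0.15, "jaw": 0},
    {"x": 4.5, "y": 1.6, "z": 0.5, "rx": 0, "ry": 0, "rz": -0.11, "jaw": 0},
    {"x": 4.3, "y": 2.1, "z": 0.5, "rx": 0, "ry": 0, "rz": 0, "jaw": 0},
    {"x": 4.0, "y": 2.0, "z": 0.5, "rx": 0, "ry": 0, "rz": 0, "jaw": 0}
  ]
}}

```text
clock: 1.1
tool_pos: [0.4425, -0.1711, 0.2244]
eef_rot: [0.72, 0.694, 0.0, -0.0]
contact_force: [1.2, 0.4, -0.0]
opening: 0.118
finger_force: 0.0
```

```bash
python3 -c "
from h import *
goto([.474,-.101,.145])"
```

```text
t 1.1 tcp [ 0.4425 -0.1711  0.2244] F [ 1.2  0.4 -0. ] open 0.11779806195726734
yaw x 87.85 z [-0.  0. -1.] need cm tool [7.12 2.89 7.94]
```

>>> {"method": "send_rows", "body": {
  "motion": [
    {"x": 3.5, "y": 1.4, "z": 1.0, "rx": 0, "ry": 0, "rz": 0, "jaw": 0},
    {"x": 2.6, "y": 1.0, "z": 1.5, "rx": 0, "ry": 0, "rz": 0, "jaw": 0},
    {"x": 0, "y": 0, "z": 2.0, "rx": 0, "ry": 0, "rz": 0, "jaw": 0},
    {"x": 0, "y": 0, "z": 1.5, "rx": 0, "ry": 0, "rz": 0, "jaw": 0},
    {"x": 0, "y": 0, "z": 0, "rx": 0, "ry": 0, "rz": 0, "jaw": 0}
  ]
}}

```text
clock: 1.6
tool_pos: [0.467, -0.1127, 0.1631]
eef_rot: [0.72, 0.694, -0.001, -0.002]
contact_force: [-0.7, 0.2, -0.4]
opening: 0.003
finger_force: 0.0
```

```bash
python3 - <<'E'
from h import *
goto([.474,-.101,.135])
w=cam("wrist");t=cam("top");d=cam("side")
im=w["img"]
a=cv2.resize(t["img"][150:260,270:410],None,fx=3.6,fy=3.6,interpolation=cv2.INTER_CUBIC)
b=cv2.resize(d["img"][130:240,290:390],None,fx=3.6,fy=3.6)
cv2.imwrite("pics/w1.png",im[:,:,::-1]); cv2.imwrite("pics/s1.png",b[:,:,::-1])
E
```

```text
t 1.6 tcp [ 0.467  -0.1127  0.1631] F [-0.7  0.2 -0.4] open 0.003029462717615696
yaw x 87.88 z [-0.004  0.    -1.   ] need cm tool [1.19 0.67 2.81]
```

View pics/w1.png

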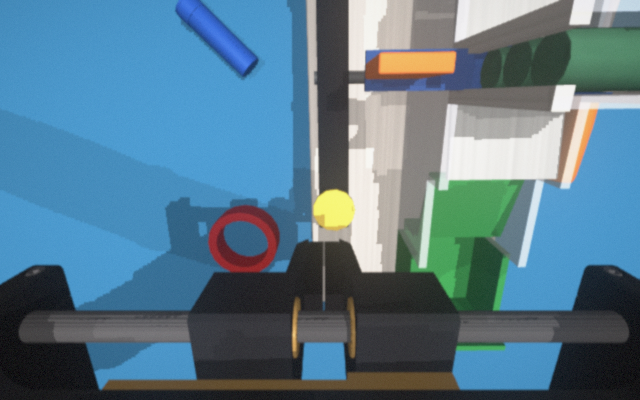

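The wrist view shows the right pad at (334,209), just ahead of the closed fingertips at (323,250). The tab is at (416,65). I'll use this view as the second measurement.

```bash
python3 - <<'E'
from h import *
w=cam("wrist");hsv=cv2.cvtColor(w["img"],cv2.COLOR_RGB2HSV)
m=cv2.inRange(hsv,(24,150,130),(36,255,255));m[:150]=0
k,l,s,c=cv2.connectedComponentsWithStats(m);i=1+s[1:,4].argmax();print(s[i],c[i])
for z in(.11,.12):print(z,onz(w,*c[i],z).round(4))
for z in (.11,.12):print("diam",np.linalg.norm(onz(w,s[i,0],c[i][1],z)-onz(w,s[i,0]+s[i,2],c[i][1],z)))
m=cv2.inRange(hsv,(5,150,130),(20,255,255));m[:,480:]=0;m[150:]=0
k,l,s,c=cv2.connectedComponentsWithStats(m);i=1+s[1:,4].argmax();print(s[i],c[i],onz(w,*c[i],.167).round(4),onz(w,*c[i],.155).round(4))
goto([.474,-.101,.135])
E
```

```text
[317 214   4   1   4] [318.5 214. ]
0.11 [ 0.4657 -0.1057  0.11  ]
0.12 [ 0.466  -0.1018  0.12  ]
diam 0.002629284251956353
diam 0.0024911162733637945
[ 372   51   77   23 1470] [411.44829932  62.60884354] [ 0.507  -0.0206  0.167 ] [ 0.5102 -0.0197  0.155 ]
t 1.8 tcp [ 0.4687 -0.1133  0.1654] F [ 0.1 -0.2 -0.1] open 0.009328086775986738
yaw x 87.79 z [ 0.001 -0.    -1.   ] need cm tool [1.25 0.48 3.04]
```

```bash
python3 - <<'E'
from h import *
w=cam("wrist");hsv=cv2.cvtColor(w["img"],cv2.COLOR_RGB2HSV)
m=cv2.inRange(hsv,(20,90,130),(40,255,255));m[:150]=0;m[260:]=0
k,l,s,c=cv2.connectedComponentsWithStats(m);i=1+s[1:,4].argmax();print(s[i],c[i])
for z in(.11,.12):print(z,onz(w,*c[i],z).round(4),"diam",np.linalg.norm(onz(w,s[i,0],c[i][1],z)-onz(w,s[i,0]+s[i,2],c[i][1],z)))
goto([.474,-.101,.135])
E
```

```text
[ 310  187   41   41 1337] [330.223635  207.2131638]
0.11 [ 0.4737 -0.1014  0.11  ] diam 0.026786362088249294
0.12 [ 0.4736 -0.0978  0.12  ] diam 0.025380368180829383
t 1.85 tcp [ 0.4687 -0.1134  0.1654] F [-0.   1.  -0.1] open 0.004809680344740513
yaw x 87.79 z [ 0.001 -0.    -1.   ] need cm tool [1.26 0.48 3.04]
```

>>> {"method": "send_rows", "body": {
  "motion": [
    {"x": 1.1, "y": 0.5, "z": 0.5, "rx": 0, "ry": 0, "rz": 0, "jaw": 0},
    {"x": 0, "y": 0, "z": 1.0, "rx": 0, "ry": 0, "rz": 0, "jaw": 0},
    {"x": 0, "y": 0, "z": 1.0, "rx": 0, "ry": 0, "rz": 0, "jaw": 0},
    {"x": 0, "y": 0, "z": 0.8, "rx": 0, "ry": 0, "rz": 0, "jaw": 0},
    {"x": 0, "y": 0, "z": 0, "rx": 0, "ry": 0, "rz": 0, "jaw": 0}
  ]
}}

```text
clock: 2.35
tool_pos: [0.4726, -0.1027, 0.1305]
eef_rot: [0.721, 0.693, -0.001, -0.001]
contact_force: [-0.1, 0.8, 0.4]
opening: 0.006
finger_force: 0.0
```

>>> {"method": "send_rows", "body": {
  "motion": [
    {"x": 0, "y": 0, "z": 0.4, "rx": 0, "ry": 0, "rz": 0, "jaw": 0},
    {"x": 0, "y": 0, "z": 0.4, "rx": 0, "ry": 0, "rz": 0, "jaw": 0},
    {"x": 0, "y": 0, "z": 0.4, "rx": 0, "ry": 0, "rz": 0, "jaw": 0},
    {"x": 0, "y": 0, "z": 0.4, "rx": 0, "ry": 0, "rz": 0, "jaw": 0},
    {"x": 0, "y": 0, "z": 0, "rx": 0, "ry": 0, "rz": 0, "jaw": 0}
  ]
}}

```text
clock: 2.85
tool_pos: [0.4735, -0.1022, 0.1153]
eef_rot: [0.72, 0.694, -0.0, -0.0]
contact_force: [-0.1, 0.4, -0.5]
opening: 0.002
finger_force: 0.0
```

```bash
python3 -c "
from h import *
goto([.474,-.102,.083])"
```

```text
t 2.85 tcp [ 0.4735 -0.1022  0.1153] F [-0.1  0.4 -0.5] open 0.0021359589798791885
yaw x 87.83 z [-0.001 -0.    -1.   ] need cm tool [0.03 0.05 3.23]
```

>>> {"method": "send_rows", "body": {
  "motion": [
    {"x": 0, "y": 0, "z": 0.4, "rx": 0, "ry": 0, "rz": 0, "jaw": 0},
    {"x": 0, "y": 0, "z": 0.4, "rx": 0, "ry": 0, "rz": 0, "jaw": 0},
    {"x": 0, "y": 0, "z": 0.4, "rx": 0, "ry": 0, "rz": 0, "jaw": 0},
    {"x": 0, "y": 0, "z": 0.4, "rx": 0, "ry": 0, "rz": 0, "jaw": 0},
    {"x": 0, "y": 0, "z": 0.4, "rx": 0, "ry": 0, "rz": 0, "jaw": 0}
  ]
}}

```text
clock: 3.35
tool_pos: [0.4737, -0.1024, 0.0954]
eef_rot: [0.72, 0.694, -0.0, 0.0]
contact_force: [1.3, -1.1, 1.7]
opening: 0.004
finger_force: 0.6
```

>>> {"method": "send_rows", "body": {
  "motion": [
    {"x": 0, "y": 0, "z": 0.3, "rx": 0, "ry": 0, "rz": 0, "jaw": 0},
    {"x": 0, "y": 0, "z": 0.2, "rx": 0, "ry": 0, "rz": 0, "jaw": 0},
    {"x": 0, "y": 0, "z": 0, "rx": 0, "ry": 0, "rz": 0, "jaw": 0},
    {"x": 0, "y": 0, "z": 0, "rx": 0, "ry": 0, "rz": 0, "jaw": 0},
    {"x": 0, "y": 0, "z": 0, "rx": 0, "ry": 0, "rz": 0, "jaw": 0}
  ]
}}

```text
clock: 3.85
tool_pos: [0.4736, -0.1022, 0.0907]
eef_rot: [0.72, 0.694, -0.0, -0.0]
contact_force: [0.5, 0.0, 0.4]
opening: 0.005
finger_force: 0.0
```

```bash
python3 - <<'E'
from h import *
goto([.474,-.102,.082])
d=cam("side");t=cam("top")
b=cv2.resize(d["img"][140:260,290:390],None,fx=3.6,fy=3.6,interpolation=cv2.INTER_CUBIC)
a=cv2.resize(t["img"][160:280,260:410],None,fx=3.6,fy=3.6,interpolation=cv2.INTER_CUBIC)[:432]
cv2.imwrite("pics/s2.png",np.hstack([b,a[:,:440]])[:,:,::-1])
hsv=cv2.cvtColor(t["img"],cv2.COLOR_RGB2HSV);m=cv2.inRange(hsv,(22,120,120),(36,255,255));m[:,:295]=0;m[:,315:]=0;m[:220]=0;m[245:]=0
print(cv2.findNonZero(m).mean(0))
E
```

```text
t 3.85 tcp [ 0.4736 -0.1022  0.0907] F [0.5 0.  0.4] open 0.0047901158659132605
yaw x 87.83 z [-0.  0. -1.] need cm tool [0.02 0.04 0.87]
[[306.08433735 230.1686747 ]]
```

View pics/s2.png

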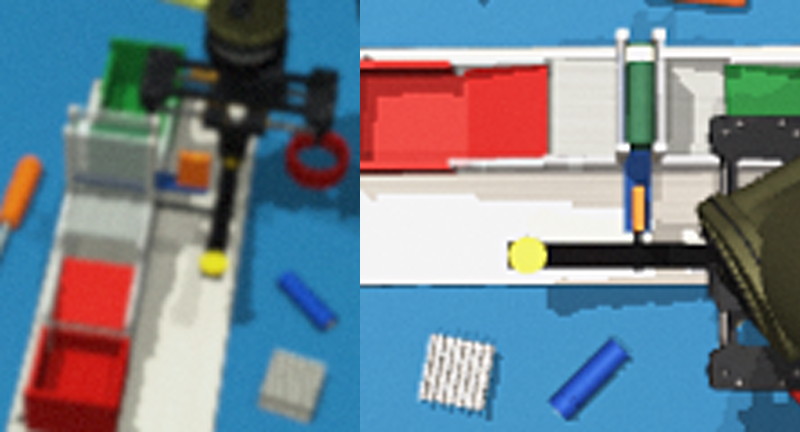

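The left and side views show the gate turning under the fingertips, with the slide still closed and the cells waiting. I'll creep on to the stop.

>>> {"method": "send_rows", "body": {
  "motion": [
    {"x": 0, "y": 0, "z": 0.2, "rx": 0, "ry": 0, "rz": 0, "jaw": 0},
    {"x": 0, "y": 0, "z": 0.1, "rx": 0, "ry": 0, "rz": 0, "jaw": 0},
    {"x": 0, "y": 0, "z": 0.1, "rx": 0, "ry": 0, "rz": 0, "jaw": 0},
    {"x": 0, "y": 0, "z": 0.1, "rx": 0, "ry": 0, "rz": 0, "jaw": 0},
    {"x": 0, "y": 0, "z": 0, "rx": 0, "ry": 0, "rz": 0, "jaw": 0}
  ]
}}

```text
clock: 4.45
tool_pos: [0.4737, -0.1023, 0.0856]
eef_rot: [0.72, 0.694, -0.0, 0.0]
contact_force: [-0.7, -0.5, -0.1]
opening: 0.003
finger_force: 0.2
```

>>> {"method": "send_rows", "body": {
  "motion": [
    {"x": 0, "y": 0, "z": 0.1, "rx": 0, "ry": 0, "rz": 0, "jaw": 0},
    {"x": 0, "y": 0, "z": 0.1, "rx": 0, "ry": 0, "rz": 0, "jaw": 0},
    {"x": 0, "y": 0, "z": 0, "rx": 0, "ry": 0, "rz": 0, "jaw": 0},
    {"x": 0, "y": 0, "z": 0, "rx": 0, "ry": 0, "rz": 0, "jaw": 0},
    {"x": 0, "y": 0, "z": 0, "rx": 0, "ry": 0, "rz": 0, "jaw": 0}
  ]
}}

```text
clock: 4.95
tool_pos: [0.4738, -0.1023, 0.0841]
eef_rot: [0.72, 0.694, 0.0, 0.0]
contact_force: [-1.0, -0.4, 5.5]
opening: -0.0
finger_force: 2.6
```

>>> {"method": "send_rows", "body": {
  "motion": [
    {"x": 0, "y": 0, "z": 0.1, "rx": 0, "ry": 0, "rz": 0, "jaw": 0},
    {"x": 0, "y": 0, "z": 0, "rx": 0, "ry": 0, "rz": 0, "jaw": 0},
    {"x": 0, "y": 0, "z": 0, "rx": 0, "ry": 0, "rz": 0, "jaw": 0},
    {"x": 0, "y": 0, "z": 0, "rx": 0, "ry": 0, "rz": 0, "jaw": 0},
    {"x": 0, "y": 0, "z": 0, "rx": 0, "ry": 0, "rz": 0, "jaw": 0}
  ]
}}

```text
clock: 5.45
tool_pos: [0.4738, -0.1022, 0.0837]
eef_rot: [0.72, 0.694, 0.0, 0.001]
contact_force: [-1.5, -0.3, 13.3]
opening: 0.006
finger_force: 6.3
```

Force 13 N with no further motion, so the gate is at its stop. Lift straight up, then move to the right of the tab.

>>> {"method": "send_rows", "body": {
  "motion": [
    {"x": 0, "y": 0, "z": -1.0, "rx": 0, "ry": 0, "rz": 0, "jaw": 0},
    {"x": 0, "y": 0, "z": -3.0, "rx": 0, "ry": 0, "rz": 0, "jaw": 0},
    {"x": 0, "y": 0, "z": -4.0, "rx": 0, "ry": 0, "rz": 0, "jaw": 0},
    {"x": 0, "y": 0, "z": -3.0, "rx": 0, "ry": 0, "rz": 0, "jaw": 0},
    {"x": 0, "y": 0, "z": 0, "rx": 0, "ry": 0, "rz": 0, "jaw": 0}
  ]
}}

```text
clock: 5.95
tool_pos: [0.4757, -0.1025, 0.1962]
eef_rot: [0.721, 0.693, 0.002, 0.003]
contact_force: [0.7, -0.3, -0.3]
opening: 0.012
finger_force: 0.0
```

```bash
python3 - <<'E'
from h import *
goto([.507,-.052,.165])
w=cam("wrist");cv2.imwrite("pics/w3.png",w["img"][:,:,::-1])
hsv=cv2.cvtColor(w["img"],cv2.COLOR_RGB2HSV)
m=cv2.inRange(hsv,(20,90,130),(40,255,255));m[:150]=0;m[280:]=0
k,l,s,c=cv2.connectedComponentsWithStats(m);i=1+s[1:,4].argmax();print(s[i],c[i],onz(w,*c[i],.07).round(4))
E
```

```text
t 5.95 tcp [ 0.4757 -0.1025  0.1962] F [ 0.7 -0.3 -0.3] open 0.012029609918770513
yaw x 87.78 z [ 0.007 -0.001 -1.   ] need cm tool [5.17 2.91 3.14]
[305 178  31  29 703] [320.14082504 192.24893314] [ 0.4738 -0.1023  0.07  ]
```

View pics/w3.png

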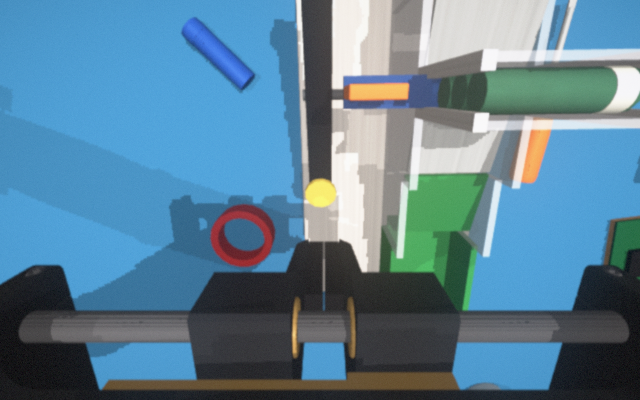

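The wrist view shows the right pad now low at (320,192), the tab at (377,92) still closed, and the cells in the magazine. Now I approach the tab from its right side.

>>> {"method": "send_rows", "body": {
  "motion": [
    {"x": 2.0, "y": 1.5, "z": 0, "rx": 0, "ry": 0, "rz": 0, "jaw": 0},
    {"x": 2.5, "y": 1.4, "z": 0.2, "rx": 0, "ry": 0, "rz": 0, "jaw": 0},
    {"x": 0, "y": 0, "z": 1.5, "rx": 0, "ry": 0, "rz": 0, "jaw": 0},
    {"x": 0, "y": 0, "z": 1.4, "rx": 0, "ry": 0, "rz": 0, "jaw": 0},
    {"x": 0, "y": 0, "z": 0, "rx": 0, "ry": 0, "rz": 0, "jaw": 0}
  ]
}}

```text
clock: 6.5
tool_pos: [0.5023, -0.0583, 0.1592]
eef_rot: [0.72, 0.694, -0.002, -0.002]
contact_force: [-0.2, 0.1, 0.1]
opening: 0.004
finger_force: 0.0
```

```bash
python3 - <<'E'
from h import *
goto([.506,-.045,.158])
w=cam("wrist");cv2.imwrite("pics/w4.png",w["img"][:,:,::-1])
E
```

```text
t 6.5 tcp [ 0.5023 -0.0583  0.1592] F [-0.2  0.1  0.1] open 0.004363873245595975
yaw x 87.87 z [-0.006 -0.    -1.   ] need cm tool [1.35 0.32 0.12]
```

View pics/w4.png

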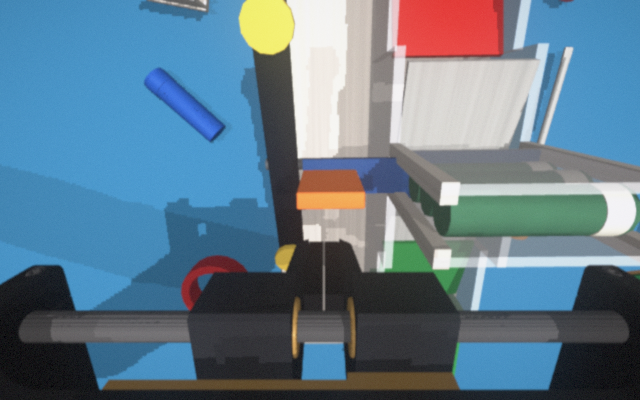

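The wrist view shows the fingertips (323,245) directly right of the tab (331,188), with the magazine posts at (445,190) and (440,258) clear. I push left along the tool's x.

>>> {"method": "send_rows", "body": {
  "motion": [
    {"x": 1.5, "y": 0.1, "z": 0, "rx": 0, "ry": 0, "rz": 0, "jaw": 0},
    {"x": 1.0, "y": 0, "z": 0, "rx": 0, "ry": 0, "rz": 0, "jaw": 0},
    {"x": 0.8, "y": 0, "z": 0, "rx": 0, "ry": 0, "rz": 0, "jaw": 0},
    {"x": 0.8, "y": 0, "z": 0, "rx": 0, "ry": 0, "rz": 0, "jaw": 0},
    {"x": 0.8, "y": 0, "z": 0, "rx": 0, "ry": 0, "rz": 0, "jaw": 0}
  ]
}}

```text
clock: 7.05
tool_pos: [0.507, -0.0094, 0.1618]
eef_rot: [0.721, 0.693, -0.0, 0.0]
contact_force: [-0.8, -0.7, 1.3]
opening: 0.006
finger_force: 0.8
```

>>> {"method": "send_rows", "body": {
  "motion": [
    {"x": 0.5, "y": 0, "z": 0, "rx": 0, "ry": 0, "rz": 0, "jaw": 0},
    {"x": 0.2, "y": 0, "z": 0, "rx": 0, "ry": 0, "rz": 0, "jaw": 0},
    {"x": 0, "y": 0, "z": 0, "rx": 0, "ry": 0, "rz": 0, "jaw": 0},
    {"x": 0, "y": 0, "z": 0, "rx": 0, "ry": 0, "rz": 0, "jaw": 0},
    {"x": 0, "y": 0, "z": 0, "rx": 0, "ry": 0, "rz": 0, "jaw": 0}
  ]
}}

```text
clock: 7.55
tool_pos: [0.5077, -0.0024, 0.1617]
eef_rot: [0.721, 0.693, 0.0, 0.0]
contact_force: [-0.1, -0.2, 0.3]
opening: 0.003
finger_force: 0.2
```

>>> {"method": "send_rows", "body": {
  "motion": [
    {"x": 0.2, "y": 0, "z": 0, "rx": 0, "ry": 0, "rz": 0, "jaw": 0},
    {"x": 0.1, "y": 0, "z": 0, "rx": 0, "ry": 0, "rz": 0, "jaw": 0},
    {"x": 0, "y": 0, "z": 0, "rx": 0, "ry": 0, "rz": 0, "jaw": 0},
    {"x": 0, "y": 0, "z": 0, "rx": 0, "ry": 0, "rz": 0, "jaw": 0},
    {"x": 0, "y": 0, "z": 0, "rx": 0, "ry": 0, "rz": 0, "jaw": 0}
  ]
}}

```text
clock: 8.05
tool_pos: [0.5076, -0.0021, 0.1617]
eef_rot: [0.721, 0.693, -0.001, 0.001]
contact_force: [-0.1, -6.9, 1.0]
opening: 0.004
finger_force: 3.1
```

```bash
python3 - <<'E'
from h import *
goto([.507,.0015,.16])
w=cam("wrist");d=cam("side")
b=cv2.resize(d["img"][130:260,285:395],None,fx=3,fy=3,interpolation=cv2.INTER_CUBIC)
a=cv2.resize(w["img"],None,fx=.72,fy=.72);h=min(a.shape[0],b.shape[0])
a=cv2.copyMakeBorder(a,0,b.shape[0]-a.shape[0],0,0,cv2.BORDER_CONSTANT) if a.shape[0]<b.shape[0] else a
o=np.hstack([a,b]);print(o.shape);cv2.imwrite("pics/w5.png",o[:,:,::-1])
E
```

```text
t 8.05 tcp [ 0.5076 -0.0021  0.1617] F [-0.1 -6.9  1. ] open 0.004455241637057304
yaw x 87.69 z [-0.    -0.004 -1.   ] need cm tool [ 0.36 -0.08  0.17]
(390, 791, 3)
```

View pics/w5.png

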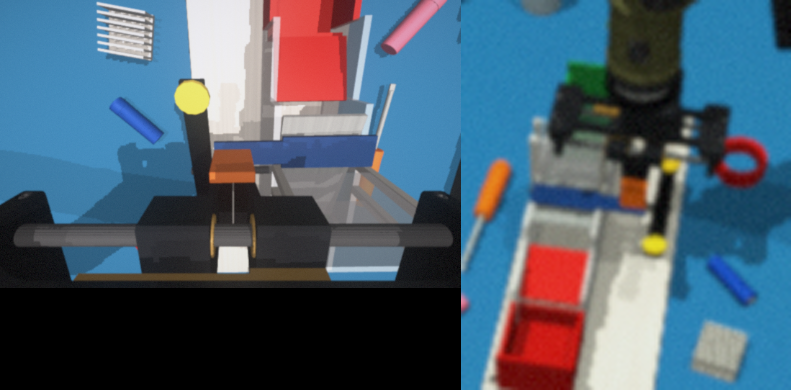

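The slide is at its end stop: force rose to 7 N without motion, and the blue plate is out to the left of the empty magazine. Back off to the right, then up and away.

>>> {"method": "send_rows", "body": {
  "motion": [
    {"x": -1.0, "y": 0, "z": 0, "rx": 0, "ry": 0, "rz": 0, "jaw": 0},
    {"x": -1.0, "y": 0, "z": -1, "rx": 0, "ry": 0, "rz": 0, "jaw": 0},
    {"x": 0, "y": 0, "z": -4, "rx": 0, "ry": 0, "rz": 0, "jaw": 0},
    {"x": 0, "y": -2, "z": -4, "rx": 0, "ry": 0, "rz": 0, "jaw": 0},
    {"x": 0, "y": -4, "z": -2, "rx": 0, "ry": 0, "rz": 0, "jaw": 0}
  ]
}}

```text
clock: 8.65
tool_pos: [0.4503, -0.0162, 0.2744]
eef_rot: [0.721, 0.693, 0.004, 0.002]
contact_force: [-0.3, 0.3, -0.1]
opening: 0.007
finger_force: 0.0
```

>>> {"method": "send_rows", "body": {
  "motion": [
    {"x": -3, "y": -3.5, "z": 0, "rx": 0, "ry": 0, "rz": 0, "jaw": 0},
    {"x": -4.5, "y": -2, "z": 0, "rx": 0, "ry": 0, "rz": 0, "jaw": 0},
    {"x": -4.8, "y": 0, "z": 0, "rx": 0, "ry": 0, "rz": 0, "jaw": 0},
    {"x": -4.8, "y": 0, "z": 0, "rx": 0, "ry": 0, "rz": 0, "jaw": 0},
    {"x": -4.8, "y": 0, "z": 0, "rx": 0, "ry": 0, "rz": 0, "jaw": 0}
  ]
}}

```text
clock: 9.15
tool_pos: [0.3834, -0.2357, 0.2721]
eef_rot: [0.72, 0.694, 0.001, 0.001]
contact_force: [0.8, -0.0, 0.1]
opening: 0.008
finger_force: 0.0
```

```bash
python3 - <<'E'
from h import *
goto([.4,-.2,.27])
t=cam("top");d=cam("side")
b=cv2.resize(d["img"][130:260,285:395],None,fx=3,fy=3,interpolation=cv2.INTER_CUBIC)
a=cv2.resize(t["img"][160:290,265:430],None,fx=2.8,fy=3,interpolation=cv2.INTER_CUBIC)
o=np.hstack([a,b]);print(o.shape);cv2.imwrite("pics/w6.png",o[:,:,::-1])
hsv=cv2.cvtColor(t["img"],cv2.COLOR_RGB2HSV);m=cv2.inRange(hsv,(22,120,120),(36,255,255));m[:220]=0;m[245:]=0;m[:,:295]=0;m[:,380:]=0
k,l,s,c=cv2.connectedComponentsWithStats(m)
for i in range(1,k):
  if s[i,4]>20: print(s[i],c[i],onz(t,*c[i],.12).round(4),onz(t,*c[i],.07).round(4))
E
```

```text
t 9.15 tcp [ 0.3834 -0.2357  0.2721] F [ 0.8 -0.   0.1] open 0.00809785005707663
yaw x 87.85 z [ 0.002  0.    -1.   ] need cm tool [3.63 1.52 0.21]
(390, 792, 3)
[302 226  11  10  86] [306.8372093  230.37209302] [0.4781 0.0595 0.12  ] [0.4798 0.0615 0.07  ]
[363 227   9   9  73] [367.08219178 231.        ] [ 0.4722 -0.097   0.12  ] [ 0.4736 -0.1016  0.07  ]
```

View pics/w6.png

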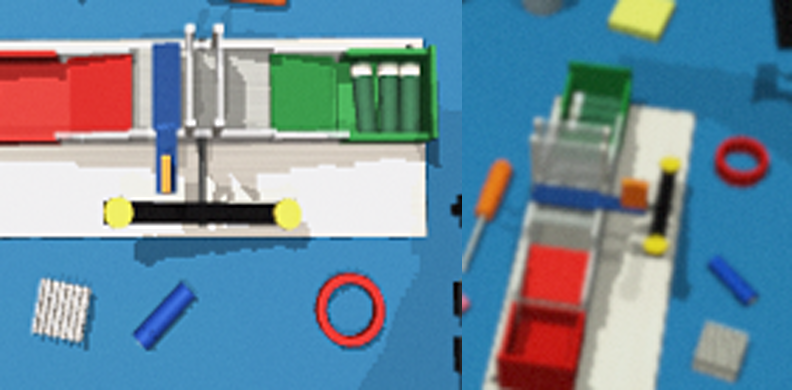

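All three green cells lie side by side in the green bin (crop 352–420, 65–130). The slide is open, and the pad spacing of 161 mm matches 0.3 rad. One settling call, then I hand in.

>>> {"method": "send_rows", "body": {
  "motion": [
    {"x": 0, "y": 0, "z": 0, "jaw": 0},
    {"x": 0, "y": 0, "z": 0, "jaw": 0},
    {"x": 0, "y": 0, "z": 0, "jaw": 0},
    {"x": 0, "y": 0, "z": 0, "jaw": 0},
    {"x": 0, "y": 0, "z": 0, "jaw": 0}
  ]
}}

```text
schema error: expected keys x, y, z, rx, ry, rz, jaw
```

```bash
python3 -c "
from plant import *
print(finish_job())"
```

```text
the job is handed in; nothing more can be done
None
```

The job is handed in: the gate is tipped fully to the green side, the slide is open to its stop and all three cells lie in the green bin. The last settling move was refused for missing keys, so I handed in without it, at about 9.3 s; no verdict came back.

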